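# Close the test station on the board that is loaded

### The job

A circuit board has been put in one of the two nests of the test station, but it is not pushed in all the way; the other nest is idle, with the flush cutters left lying in it. Slide the board fully home into its edge connector, swing down the lid over that board until it is shut, and swing that lid's hasp over until it hangs flat over its catch. Leave the idle nest with its lid, hasp and cutters as they are, and do not disturb the meter, the solder spool or the parts bin.

Things in the scene. Friction and masses are not known exactly. Their poses are not given: they have to be found in the camera images.
- station: Fixed twin-nest board test station, dark block 160 (x) x 290 (y) mm with aluminium walls up to z = 73 mm. Origin on its underside, midway between the nests; front face (robot's side) at x = -75, back at x = +85 mm. Nests left and right, centred at y = +70 and -70 mm, are 84 mm wide channels along x, floor at z = 50 mm, open at the front; floor and side walls run to the front face.
- nest_left_stop (a point): Left nest: the stop at its back that the board's far edge meets when home, at floor level on the nest's centre line (station x = +46, y = +70, z = 50 mm). The jaw of a black edge connector overhangs the last 10 mm before it, 6.5 mm above the floor.
- nest_right_stop (a point): The same in the right nest (station x = +46, y = -70, z = 50 mm).
- board: Green circuit board 110 (x) x 80 (y) x 2.4 mm, 70 to 130 g, in either nest, 15 to 30 mm short of home. Origin: centre of its underside; +x to the connector. Along its near (-x) edge a white terminal row 60 (y) x 12 (x) mm, flush with that edge, top at z = 14.4 mm. Home: origin at station x = -9, near edge at -64 mm; the lid's lip comes down 5 mm before that edge and lands on a board left out.
- cutters: Flush cutters with orange handles, 115 x 55 x 11 mm, 80 g, loose in the idle nest, jaws to the back, handles hanging out over the front. Origin: underside, near its middle. Not to be disturbed.
- lid_left (a joint): Left nest's lid (rad): 0 shut, 1.57 upright, starts 1.35 to 1.65. Aluminium frame, clear window, 149 (hinge to front edge) x 118 (y) x 6 mm, centred on its nest; shut, its top is at station z = 81 mm. A lip 82 mm wide and 6 thick drops 21 mm below its front edge. Stiff hinge: stays where it is left; 1 to 3 N on its outer face near the front moves it.
- lid_right (a joint): The same for the right nest's lid.
- lid_left_hinge (a point): On the left lid's hinge line (along station y), at the nest's centre line: station x = +72, z = 75 mm, in the plane of the lid's underside.
- lid_right_hinge (a point): The same for the right lid.
- lid_left_edge (a point): Middle of the front edge of the left lid's outer (upper) face, 149 mm from its hinge line; z is the outer normal.
- lid_right_edge (a point): The same for the right lid.
- hasp_left (a joint): Left lid's hasp (rad, relative to the lid). Lid shut: 0 = strap hanging straight down flat over the catch, 1.57 = pointing to the robot, 3.14 = straight up, more = leaning back (stops at 3.8); starts 2.8 to 3.6. Steel strap 24 wide, 4 thick, its end 56 mm from the pivot, on the nest's centre line. Stiff pivot: stays where it is left; 0.3 N at the end moves it.
- hasp_right (a joint): The same for the right lid's hasp.
- hasp_left_pivot (a point): Middle of the left hasp's pivot line (along station y), on the lid's front edge, 153.5 mm from the lid's hinge line, 4 mm above its underside; lid shut: station x = -81.5, z = 79 mm.
- hasp_right_pivot (a point): The same for the right hasp.
- hasp_left_end (a point): Free end of the left hasp's strap, on its centre line.
- hasp_right_end (a point): The same for the right hasp.
- catch_left (a point): Tip of the left hasp's catch, a steel lug 12 x 6 mm standing 8.5 mm out of the station's front face at z = 42 mm; it fills the slot of the closed strap and is flush with it.
- catch_right (a point): The same for the right hasp.
- meter: Red and dark multimeter 185 x 88 x 47 mm lying on the table at the left, loose. Origin: centre of its underside. Not to be disturbed.
- spool: Grey solder spool, standing, 60 mm diameter, 46 mm high, at the right, loose. Origin: centre of its underside. Not to be disturbed.
- bin: Open red parts bin 150 x 105 x 55 mm at the right, loose. Origin: centre of its underside. Not to be disturbed.
Things that resemble listed ones, but are neither listed nor needed, are in the scene too. There is more than one size of the board; the job needs the middle-sized.

How it is judged (in metres and radians):
On the way, in this order (a step that is already met when the one before it is completed fails the run):
1. the board lies fully home in its nest, its lid still open (x of board in the frame of station above -0.012 m and z of board in the frame of station below 0.053 m and angle between board's own z axis and vertical below 0.03 rad and ((y of board in the frame of station above 0.05 m and value of joint lid_left above 0.3 rad) or (y of board in the frame of station below -0.05 m and value of joint lid_right above 0.3 rad))), for 0.2 s.
2. the lid over the board is shut, the board home (x of board in the frame of station above -0.012 m and z of board in the frame of station below 0.053 m and angle between board's own z axis and vertical below 0.03 rad and ((y of board in the frame of station above 0.05 m and value of joint lid_left below 0.04 rad) or (y of board in the frame of station below -0.05 m and value of joint lid_right below 0.04 rad))), for 0.2 s.
3. that lid's hasp hangs flat over its catch (x of board in the frame of station above -0.012 m and z of board in the frame of station below 0.053 m and angle between board's own z axis and vertical below 0.03 rad and ((y of board in the frame of station above 0.05 m and value of joint lid_left below 0.04 rad and value of joint hasp_left below 0.12 rad) or (y of board in the frame of station below -0.05 m and value of joint lid_right below 0.04 rad and value of joint hasp_right below 0.12 rad))), for 0.2 s.
At the end, for the whole second after the job is handed in: Board flat in its own nest, within 3 mm of home, at rest; the lid over it shut (0.04 rad), its hasp flat over the catch (0.12 rad). Idle lid still open, its edge within 20 mm of its start, idle hasp above 1.5 rad; cutters, meter, spool and bin within 20 mm of their starts (x of board in the frame of station above -0.012 m and z of board in the frame of station below 0.053 m and angle between board's own z axis and vertical below 0.03 rad and ((y of board in the frame of station above 0.05 m and value of joint lid_left below 0.04 rad and value of joint hasp_left below 0.12 rad and distance of lid_right_edge from where it was at the start of the episode below 0.02 m and value of joint lid_right above 1 rad and value of joint hasp_right above 1.5 rad) or (y of board in the frame of station below -0.05 m and value of joint lid_right below 0.04 rad and value of joint hasp_right below 0.12 rad and distance of lid_left_edge from where it was at the start of the episode below 0.02 m and value of joint lid_left above 1 rad and value of joint hasp_left above 1.5 rad)) and distance of each of cutters, meter, spool, bin from where it was at the start of the episode below 0.02 m and linear speed of board below 0.01 m/s); the robot touches nothing.
It fails at once if the idle nest's lid is moved (edge by more than 30 mm) ((y of board in the frame of station above 0.05 m and distance of lid_right_edge from where it was at the start of the episode above 0.03 m) or (y of board in the frame of station below -0.05 m and distance of lid_left_edge from where it was at the start of the episode above 0.03 m)).
It fails at once if the idle nest's hasp is swung over (below 1.5 rad) ((y of board in the frame of station above 0.05 m and value of joint hasp_right below 1.5 rad) or (y of board in the frame of station below -0.05 m and value of joint hasp_left below 1.5 rad)).
It fails at once if the cutters are moved by more than 30 mm (distance of cutters from where it was at the start of the episode above 0.03 m).
It fails at once if the board is lifted or tipped out of its nest (angle between board's own z axis and vertical above 0.3 rad or z of board in the frame of station above 0.075 m).
It fails at once if the meter, spool or bin is moved by more than 30 mm (distance of any of meter, spool, bin from where it was at the start of the episode above 0.03 m).
It also fails if it takes over 61 s, if anything falls off the work surface, if the arm or the gripper's body presses on something with over 40 N, if the wrist force passes 120 N, or if a joint passes its speed limit or range.

### The arm

A 6-joint arm with a two-finger parallel gripper is mounted at the origin on the work surface. World frame = base frame: x ahead of the robot, y to its left, z up, the work surface at z = 0. Lengths are in m, angles in degrees, forces in N, time in s.
With the tool pointing down it reaches from about 0.25 to 0.725 m from the base axis. Payload 9.7 kg.
Tool frame: the origin (TCP) lies between the finger pads; the fingertips stand bot.tcp_to_tips ahead of it and the grasp point (between the pads) lies 2 mm behind it (bot.tcp_to_tips is the distance from the TCP to the fingertips, in m); z points along the fingers, y is the line along which they close (so a half turn about z gives the same grasp; the last joint's range is limited). The gripper opens to 85 mm and grips with 20 to 120 N. Pads are 22 mm wide; open, the fingers measure 114 mm over their backs; the gripper's body (76 mm by 85 mm) begins 54 mm behind the grasp point. The pads swing forward as they close: fully open they stand 13 mm farther back than shut.
Start: joints at [63.827, 4.979, 10.078, 95.1, 0, 90], TCP at [0.243, 0.494, 0.248] pointing down, gripper open.
Joint ranges: [-179.16, 179.16], [-48.56, 103.87], [-65.8, 70.77], [-126.05, 130.52], [-82.76, 87.17], [-180, 180]. Speed limits (degrees/s): [127.2, 127.2, 147.25, 180, 180, 180].

### API

Orientations are given as [roll, pitch, yaw] about the fixed x, y, z axes, in that order (R = Rz(yaw) Ry(pitch) Rx(roll)).
In Python, from workcell import sensors, camera, camera_params, bot gives the robot as it stands.
- The arm moves only by the tool apply_moves, never from a script. Its argument "motion" is a list of rows, each an object with "jaw": the opening, from -1 (shut) to 1 (fully open); "xyz": the shift along the tool's x, y, z in mm, a list of three; "twist": the turn about the tool's z in rad. A call has 1 to 5 rows; each row is the pose to reach, as a shift and turn from the pose commanded when the call began, along the tool's axes at that moment; what a row does not reach only later rows make up. A row lasts 1/8 s, in which the tool goes at most 62.5 mm and 10.7 degrees, less where a joint would pass 70% of its speed; a pose out of reach is approached as far as the arm can. A call with a gripper value outside its range is refused whole. The fingers move at their own pace and stop on an object; "grip_force" is the grip in N (left out, the last holds). Time passes only in rows, so rows that repeat a pose let the fingers close. It gives the time, the measured TCP pose, the force, the opening and the grip force at its end, in the units of the state.
- sensors.get_obs(): the state, without advancing time (a new reading comes with each control period).
- camera(name): name is "scene" or "top" or "wrist"; returns (picture, depth): 400x640x3 uint8, red, green, blue; 400x640 float32, m along the optical axis (not along the pixel's ray), 0 where there is no reading.
- camera_params(name): a dict with "mtx" (3x3 intrinsics, pixels), "rvec" (rotation vector, rad) and "tvec" (3), from world to camera coordinates, as OpenCV has them. Camera axes: x right, y down, z forward; pixel columns grow to the right and rows downward; lengths in m; the calibration is good to about 2 mm. A picture is of the moment at which its call begins: read the wrist's pose just before it. camera_params takes no time and is no camera call; for the wrist camera it gives the pose at the moment of the call.
- bot.job_done(): hands the job in; it is judged then, once.
The state is a dict: "time": time; "q": joint angles; "qd": joint speeds; "joint_efforts": joint torques, N m; "ee_pos": TCP position; "tcp_rot": TCP orientation; "wrist_force": force on the tool from outside, world axes, zero at the start; "torque": the same for the moment, N m; "opening": finger opening in m; "grasp_force": force on a finger pad.
Only numpy, scipy, OpenCV 4.12 (cv2) and the standard library are available. Lean on these libraries where they do the work, as an engineer would, in place of code of your own. Each camera call takes 0.05 s, during which the arm holds its last target. There are 200 camera calls.

## Working session

There is one attempt and no reset: what is moved stays moved. The work goes in short steps, Python scripts to look and compute and a tool call to move; the robot and the scene stay as the last step left them, time stands still between calls to the robot, and variables do not carry over. Pictures are saved under pics/ and viewed, at most 10 in all, crops included, and the job is handed in when it is done.

Besides the shell and the picture viewer there is one more tool, called after "Emit:" as a command line: name --argument value ..., lists and objects as JSON in quotes. apply_moves: Moves the arm, as the interface text tells. Its arguments: {"type":"object","properties":{"motion":{"type":"array","items":{"type":"object","properties":{"jaw":{"type":"number"},"xyz":{"type":"array","items":{"type":"number"}},"twist":{"type":"number"}}}},"grip_force":{"type":"number"}},"required":["motion"]}

```bash
mkdir -p pics
cat > h.py <<'E'
import numpy as np, cv2
from workcell import sensors, camera, camera_params, bot
def cloud(name):
    p=camera_params(name); im,d=camera(name)
    R,_=cv2.Rodrigues(np.array(p["rvec"],float)); t=np.array(p["tvec"],float).ravel(); K=np.array(p["mtx"])
    v,u=np.mgrid[:d.shape[0],:d.shape[1]]
    c=np.stack([(u-K[0,2])/K[0,0]*d,(v-K[1,2])/K[1,1]*d,d],-1)
    w=(c-t)@R; w[d==0]=np.nan
    return im,w
def save(im,f,s=1): cv2.imwrite(f,cv2.resize(im[...,::-1],None,fx=s,fy=s))
E
python3 - <<'E'
from h import *
o=sensors.get_obs(); print(o, bot.tcp_to_tips)
for n in("scene","top"):
    im,w=cloud(n); np.savez(n+".npz",im=im,w=w); save(im,f"pics/{n}.png",1.25)
E
```

```text
{'time': 0.0, 'q': array([6.38272081e+01, 5.01210384e+00, 1.00319284e+01, 9.50990041e+01,
       2.35445826e-04, 8.99995432e+01]), 'qd': array([ 0.05861287,  0.0513638 ,  0.02731246,  0.06863488,  0.05927497,
       -0.03433784]), 'joint_efforts': array([ 9.77588707e-05, -5.20381594e+01,  4.64809692e+01,  1.59434014e-02,
        2.93075107e-05, -8.12958490e-06]), 'ee_pos': array([0.24249764, 0.49341411, 0.2475508 ]), 'tcp_rot': array([-1.79920820e+02, -2.36076819e-04,  1.53827665e+02]), 'wrist_force': array([0.42498889, 0.29453822, 0.60604289]), 'torque': array([ 0.03928319, -0.01212724,  0.00557888]), 'grasp_force': 0.0, 'opening': 0.08541831832684986} 0.017
```

View pics/scene.png

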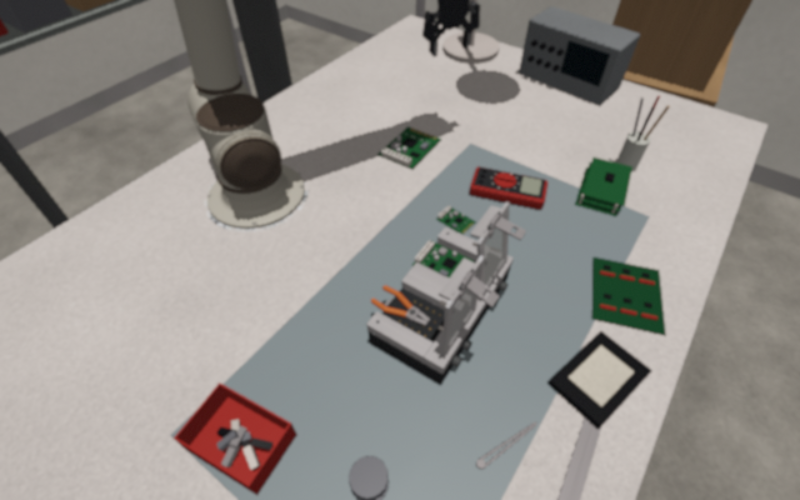

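View pics/top.png

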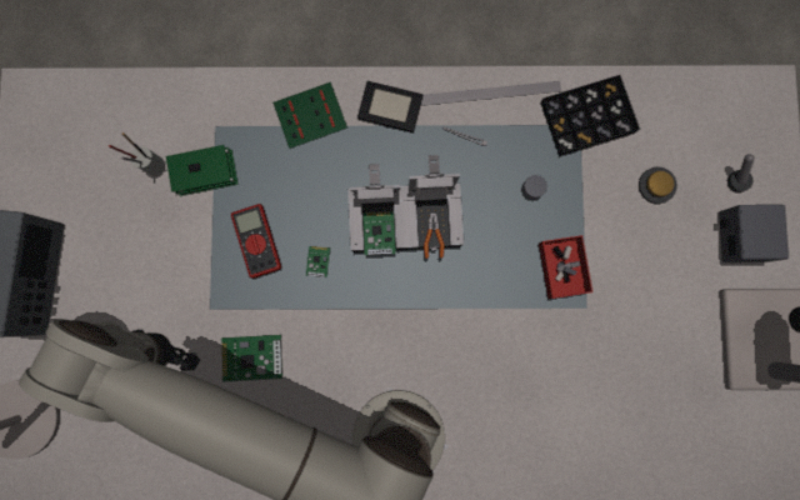

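The left nest (top picture, 380,232) holds the green board with its white terminal row toward the robot, and the cutters lie in the right nest (433,238). The other boards are a small one loose on the mat (317,260), a large one at (252,357), and two at the back (202,170 and 310,115). I take the one in the left nest as the board for the job and will confirm it in a crop along with its size.

Run:
```python
from h import *
z=np.load("top.npz"); im,w=z["im"],z["w"]
v0,v1,u0,u1=115,225,265,385
save(im[v0:v1,u0:u1],"pics/crop.png",5)
P=w[v0:v1,u0:u1]; C=im[v0:v1,u0:u1].astype(int)
print(camera_params("top")["tvec"])
# walls: z~73
m=(abs(P[...,2]-.073)<.006); q=P[m]; print("walls",len(q),np.median(q[:,2]))
r=cv2.minAreaRect((q[:,:2]*1000).astype(np.float32)); print(r, cv2.boxPoints(r))
g=(C[...,1]>C[...,0]+12)&(C[...,1]>C[...,2]+8)&(P[...,2]<.075)
q=P[g];print("green",len(q),np.median(q[:,2]));r=cv2.minAreaRect((q[:,:2]*1000).astype(np.float32)); print(r,cv2.boxPoints(r))
for lo,hi in((.035,.05),(.05,.06),(.06,.07),(.07,.08),(.08,.1),(.1,.15),(.15,.2),(.2,.3)):
    m=(P[...,2]>lo)&(P[...,2]<hi); q=P[m]
    if len(q): print(lo,hi,len(q),np.nanmin(q,0).round(3),np.nanmax(q,0).round(3))
# profile along x thru each nest
for u in (303,346):
    print("col",u); print([tuple((1000*w[v,u]).round().astype(int)) for v in range(128,215,2) if np.isfinite(w[v,u,0])])
```

```text
[-0.00155962  0.47499776  1.52734213]
walls 1982 0.07374769450314514
((551.2225952148438, -24.560562133789062), (184.49667358398438, 289.976318359375), 2.8375682830810547) [[ 451.90976  115.68309]
 [ 466.26498 -173.93767]
 [ 650.5354  -164.80421]
 [ 636.1802   124.81654]]
green 576 0.05380423723744407
((523.9496459960938, 46.12721633911133), (108.97403717041016, 84.17137145996094), 0.3858058452606201) [[469.18048    87.845055 ]
 [469.74725     3.6755943]
 [578.7188      4.409378 ]
 [578.15204    88.57884  ]]
0.035 0.05 428 [ 0.47  -0.165  0.036] [0.651 0.112 0.05 ]
0.05 0.06 1249 [ 0.459 -0.168  0.05 ] [0.609 0.097 0.06 ]
0.06 0.07 700 [ 0.459 -0.17   0.06 ] [0.644 0.123 0.07 ]
0.07 0.08 1786 [ 0.468 -0.172  0.07 ] [0.649 0.123 0.08 ]
0.08 0.1 128 [ 0.483 -0.169  0.08 ] [0.647 0.122 0.099]
0.1 0.15 60 [ 0.601 -0.148  0.101] [0.637 0.098 0.147]
0.15 0.2 47 [ 0.607 -0.148  0.154] [0.636 0.106 0.2  ]
0.2 0.3 882 [ 0.584 -0.149  0.202] [0.688 0.107 0.238]
col 303
[(np.int64(731), np.int64(48), np.int64(4)), (np.int64(724), np.int64(48), np.int64(3)), (np.int64(660), np.int64(40), np.int6
[... 3204 characters left out ...]
.int64(50)), (np.int64(525), np.int64(-94), np.int64(50)), (np.int64(519), np.int64(-94), np.int64(48)), (np.int64(512), np.int64(-94), np.int64(54)), (np.int64(506), np.int64(-94), np.int64(48)), (np.int64(498), np.int64(-93), np.int64(58)), (np.int64(492), np.int64(-93), np.int64(54)), (np.int64(486), np.int64(-94), np.int64(47)), (np.int64(480), np.int64(-94), np.int64(47)), (np.int64(479), np.int64(-97), np.int64(-8)), (np.int64(472), np.int64(-96), np.int64(-1)), (np.int64(465), np.int64(-96), np.int64(-1)), (np.int64(458), np.int64(-96), np.int64(-1)), (np.int64(451), np.int64(-96), np.int64(8)), (np.int64(445), np.int64(-96), np.int64(-2)), (np.int64(438), np.int64(-96), np.int64(4))]
```

View pics/crop.png

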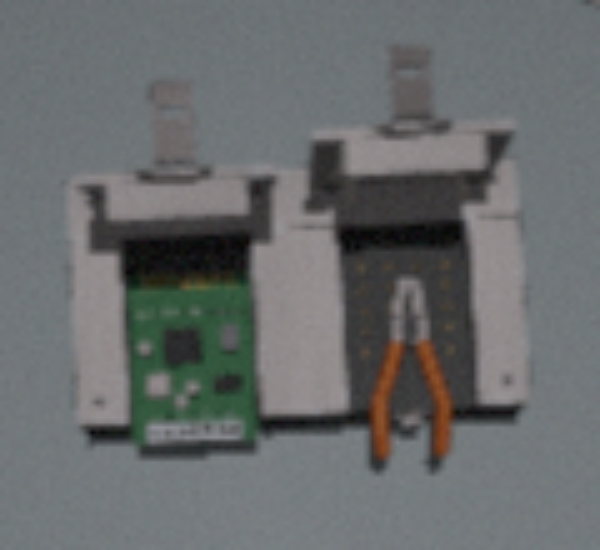

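The crop shows the board in the left nest with its white row at the near edge (crop 195,430). Gold connector pins are visible beyond it (190,283), and its measured size is about 109 x 84 mm, so it is the middle-sized board. The left lid leans toward the robot, with its hasp up and back (172,95). Next I refine the station pose by casting pixel rays onto z = 73 mm.

```bash
cat >> h.py <<'E'
def ray(name,uv,z):
    p=camera_params(name);R,_=cv2.Rodrigues(np.array(p["rvec"],float)); t=np.array(p["tvec"],float).ravel();K=np.array(p["mtx"])
    uv=np.atleast_2d(np.array(uv,float)); d=np.c_[(uv[:,0]-K[0,2])/K[0,0],(uv[:,1]-K[1,2])/K[1,1],np.ones(len(uv))]@R
    c=-R.T@t; return c+d*((z-c[2])/d[:,2])[:,None]
def proj(name,P):
    p=camera_params(name); return cv2.projectPoints(np.atleast_2d(np.array(P,float)),np.array(p["rvec"],float),np.array(p["tvec"],float),np.array(p["mtx"]),None)[0][:,0]
E
python3 - <<'E'
from h import *
z=np.load("top.npz"); im=z["im"].astype(float)
g=im.mean(2); sat=im.max(2)-im.min(2)
# horizontal edge: strongest gradient near predicted borders, subpixel
def sub(prof,i0):
    d=abs(np.diff(prof)); s=d.sum(); return i0+.5+(d*np.arange(len(d))).sum()/s
L=[];Rr=[];F=[];B=[]
for v in range(160,196,2):
    for arr,(a,b) in ((L,(274,286)),(Rr,(362,374))):
        pr=im[v,a:b,0]; d=abs(np.diff(pr)); k=d.argmax(); lo=max(k-2,0); hi=k+3
        dd=d[lo:hi]; arr.append((a+lo+.5+(dd*np.arange(len(dd))).sum()/dd.sum(),v))
for u in list(range(283,290))+list(range(319,334))+list(range(361,369)):
    pr=im[190:206,u,0]; d=-np.diff(pr); k=d.argmax(); lo=max(k-2,0);dd=d[lo:k+3].clip(0); F.append((u,190+lo+.5+(dd*np.arange(len(dd))).sum()/dd.sum()))
for n,a,ax in(("L",L,0),("R",Rr,0),("F",F,1)):
    q=ray("top",a,.073)[:,:2]*1000
    x,y=(q[:,0],q[:,1]) if ax==0 else (q[:,1],q[:,0])
    for _ in range(3):
        c=np.polyfit(x,y,1); r=y-np.polyval(c,x); k=abs(r)<max(2*np.median(abs(r)),.5); x,y=x[k],y[k]
    print(n,"slope deg",np.degrees(np.arctan(c[0])),"at 540" if ax==0 else "at y=-25",np.polyval(c,540 if ax==0 else -25),len(x),abs(r).max())
# white terminal row
C=im[180:210,285:318]; m=(C.min(2)>125); vv,uu=np.nonzero(m); print("white",len(vv), vv.min()+180,vv.max()+180,uu.min()+285,uu.max()+285)
q=ray("top",np.c_[uu+285,vv+180],.0644)*1000; print(q.min(0),q.max(0),q.mean(0))
E
```

```text
L slope deg 3.2773171480705745 at 540 120.9920883335285 13 2.177876785168422
R slope deg 0.8212130907543339 at 540 -167.68221906094442 9 1.1115751723954475
F slope deg -2.8146594694905747 at y=-25 484.8407140705041 25 0.4892200706361223
white 138 180 202 285 317
[4.71750624e+02 3.63685404e-01 6.44000000e+01] [543.35882983 103.63175622  64.4       ] [505.47698827  78.73267307  64.4       ]
```

Emit:
apply_moves --grip_force 40 --motion '[{"jaw":-1,"xyz":[-50,-42,0],"twist":0.18},{"jaw":-1,"xyz":[-100,-84,0],"twist":0.36},{"jaw":-1,"xyz":[-150,-126,0],"twist":0.54},{"jaw":-1,"xyz":[-200,-168,0],"twist":0.72},{"jaw":-1,"xyz":[-250,-210,0],"twist":0.9}]'

```text
time: 0.72
ee_pos: [0.3689, 0.2058, 0.2481]
tcp_rot: [180.0, 0.0, 101.9]
wrist_force: [1.1, 0.9, 0.2]
opening: 0.0004
grasp_force: 0.0
```

```bash
cat >> h.py <<'E'
YAW=2.83; O=np.array([.5597,-.0225,0])
Rs=cv2.Rodrigues(np.array([0,0,np.radians(YAW)]))[0]
from scipy.spatial.transform import Rotation as Ro
def st():
    o=sensors.get_obs(); s=(Rs.T@(o["ee_pos"]-O))*1000
    return o,s
def go(x,y,ztip):
    "station mm of TCP xy, tip z -> tool shift mm, twist"
    o,s=st(); w=O+Rs@(np.array([x,y,ztip+1000*bot.tcp_to_tips])/1000)
    T=Ro.from_euler("xyz",o["tcp_rot"],degrees=True).as_matrix()
    tw=(o["tcp_rot"][2]-YAW+180)%360-180
    print("t",round(o["time"],2),"station",s.round(1),"tip z",round(s[2]-17,1),"rot",o["tcp_rot"].round(1),"F(st)",(Rs.T@o["wrist_force"]).round(1),"op",round(o["opening"],4)); print("shift",(T.T@(w-o["ee_pos"])*1000).round(1),"twist",np.radians(tw).round(3),"q",o["q"].round())
E
python3 -c "
from h import *
go(-120,70,150)"
```

```text
t 0.72 station [-179.2  237.4  248.1] tip z 231.1 rot [180.    0.  101.9] F(st) [1.1 0.8 0.2] op 0.0004
shift [-174.7   32.    81.1] twist 1.73 q [ 29. -12.  -6.  96.  -0. 107.]
```

Joint 6 runs the other way (yaw = q1 - q6 + 180), so I use yaw 182.8 instead. Tool x is then -station x and tool y is +station y.

```bash
sed -i 's/\[2\]-YAW+180)/[2]-YAW)/' h.py; python3 -c "
from h import *
go(-120,70,150)"
```

```text
t 0.72 station [-179.2  237.4  248.1] tip z 231.1 rot [180.    0.  101.9] F(st) [1.1 0.8 0.2] op 0.0004
shift [-174.7   32.    81.1] twist -1.412 q [ 29. -12.  -6.  96.  -0. 107.]
```

Emit:
apply_moves --motion '[{"jaw":-1,"xyz":[-35,6,0],"twist":-0.18},{"jaw":-1,"xyz":[-70,12,0],"twist":-0.36},{"jaw":-1,"xyz":[-105,18,20],"twist":-0.54},{"jaw":-1,"xyz":[-140,25,40],"twist":-0.72},{"jaw":-1,"xyz":[-174,32,60],"twist":-0.9}]'

```text
time: 1.35
ee_pos: [0.4371, 0.0432, 0.1875]
tcp_rot: [-180.0, -0.0, 154.2]
wrist_force: [0.5, 0.4, -0.7]
opening: -0.0002
grasp_force: 0.0
```

```bash
python3 -c "
from h import *
go(-120,70,150)"
```

```text
t 1.35 station [-119.2   71.7  187.5] tip z 170.5 rot [-180.    -0.   154.2] F(st) [ 0.5  0.4 -0.7] op -0.0002
shift [-0.1 -1.9 20.5] twist -0.5 q [  6. -11. -12.  89.   0.  31.]
```

Emit:
apply_moves --motion '[{"jaw":-1,"xyz":[0,-2,25],"twist":-0.17},{"jaw":-1,"xyz":[0,-2,60],"twist":-0.34},{"jaw":-1,"xyz":[0,-2,95],"twist":-0.5},{"jaw":-1,"xyz":[0,-2,114.5],"twist":-0.5},{"jaw":-1,"xyz":[0,-2,114.5],"twist":-0.5}]'

```text
time: 1.98
ee_pos: [0.4349, 0.0425, 0.0723]
tcp_rot: [-180.0, -0.2, -177.5]
wrist_force: [0.1, -0.6, 0.7]
opening: 0.0002
grasp_force: 0.0
```

Run:
```python
from h import *
go(-75,70,56)
im,w=cloud("scene"); save(im[130:330,260:460],"pics/s2.png",3)
im,w=cloud("wrist"); save(im,"pics/w2.png")
```

```text
t 1.98 station [-121.5   71.1   72.3] tip z 55.3 rot [-180.    -0.2 -177.5] F(st) [ 0.1 -0.6  0.7] op 0.0002
shift [-46.5  -0.8  -0.8] twist -0.006 q [  6. -10. -24.  76.   0.   3.]
```

View pics/s2.png

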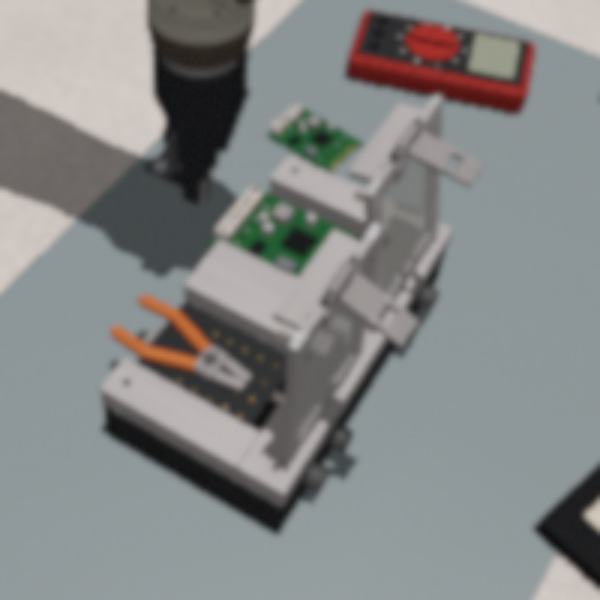

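View pics/w2.png

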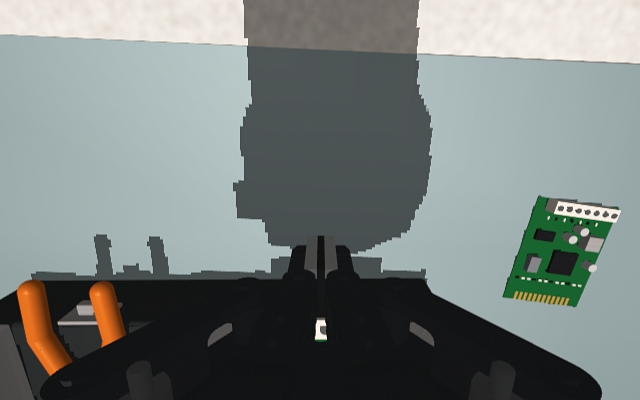

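The scene crop shows the closed fingers (195,190) in front of the board's white row (238,215) with no contact. The wrist view shows that row behind the fingertips (320,325). I push the board in now.

Emit:
apply_moves --motion '[{"jaw":-1,"xyz":[-10,0,-1]},{"jaw":-1,"xyz":[-18,0,-1]},{"jaw":-1,"xyz":[-25,0,-1]},{"jaw":-1,"xyz":[-31,0,-1]},{"jaw":-1,"xyz":[-36,0,-1]}]'

```text
validation failed for argument at $.mo...
```

Emit:
apply_moves --motion '[{"jaw":-1,"xyz":[-2.5,0,0]},{"jaw":-1,"xyz":[-5,0,0]},{"jaw":-1,"xyz":[-7,0,0]},{"jaw":-1,"xyz":[-8.5,0,0]},{"jaw":-1,"xyz":[-8.5,0,0]}]'

```text
validation failed for argument at $.mo...
```

```bash
python3 -c "
from h import *
go(-75,70,56)"
```

```text
t 2.08 station [-120.1   71.2   74.4] tip z 57.4 rot [ 180.     0.  -177.5] F(st) [ 0.5 -0.9  0.4] op 0.0001
shift [-45.1  -0.9   1.4] twist -0.006 q [  6. -10. -24.  76.   0.   3.]
```

Emit:
apply_moves --motion '[{"jaw":-1,"xyz":[-10,0,1],"twist":0},{"jaw":-1,"xyz":[-18,0,1],"twist":0},{"jaw":-1,"xyz":[-25,0,1],"twist":0},{"jaw":-1,"xyz":[-31,0,1],"twist":0},{"jaw":-1,"xyz":[-36,0,1],"twist":0}]'

```text
time: 2.7
ee_pos: [0.4723, 0.0442, 0.0727]
tcp_rot: [-180.0, -0.0, -177.5]
wrist_force: [-1.0, 0.6, -0.1]
opening: -0.0002
grasp_force: 0.3
```

```bash
python3 -c "
from h import *
go(-75,70,56)"
```

```text
t 2.7 station [-84.   70.9  72.7] tip z 55.7 rot [-180.    -0.  -177.5] F(st) [-0.9  0.7 -0.1] op -0.0002
shift [-9.  -0.9 -0.3] twist -0.006 q [  5.  -5. -19.  76.  -0.   3.]
```

Emit:
apply_moves --motion '[{"jaw":-1,"xyz":[-3,0,0],"twist":0},{"jaw":-1,"xyz":[-5,0,0],"twist":0},{"jaw":-1,"xyz":[-7,0,0],"twist":0},{"jaw":-1,"xyz":[-8.5,0,0],"twist":0},{"jaw":-1,"xyz":[-8.5,0,0],"twist":0}]'

```text
time: 3.32
ee_pos: [0.4806, 0.0446, 0.0729]
tcp_rot: [-180.0, 0.0, -177.5]
wrist_force: [-0.9, -0.3, -0.2]
opening: 0.0001
grasp_force: 0.0
```

Emit:
apply_moves --motion '[{"jaw":-1,"xyz":[-1,0,0],"twist":0},{"jaw":-1,"xyz":[-1,0,0],"twist":0}]'

```text
time: 3.58
ee_pos: [0.4815, 0.0446, 0.0728]
tcp_rot: [-180.0, 0.0, -177.5]
wrist_force: [-0.4, -0.3, 0.8]
opening: 0.0003
grasp_force: 0.0
```

```bash
python3 -c "
from h import *
go(-75,70,56)
im,w=cloud('top'); save(im[150:215,270:380],'pics/t3.png',6)"
```

```text
t 3.58 station [-74.8  70.9  72.8] tip z 55.8 rot [-180.     0.  -177.5] F(st) [-0.4 -0.3  0.8] op 0.0003
shift [ 0.2 -0.9 -0.2] twist -0.006 q [  5.  -4. -18.  76.  -0.   3.]
```

View pics/t3.png

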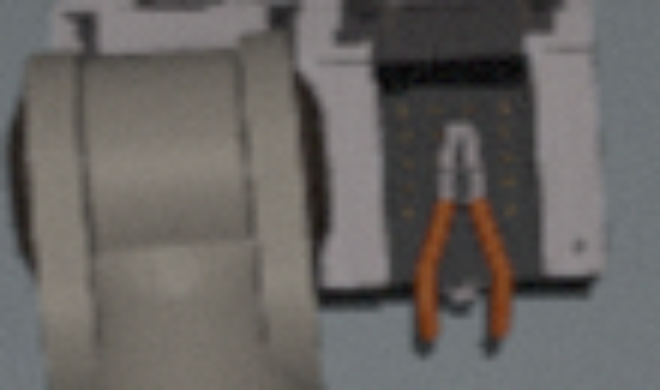

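The arm hides the board from the top camera. I keep pushing in small steps until the force rises at the stop.

Emit:
apply_moves --motion '[{"jaw":-1,"xyz":[-1,0,0],"twist":0},{"jaw":-1,"xyz":[-2,0,0],"twist":0},{"jaw":-1,"xyz":[-2,0,0],"twist":0}]'

```text
time: 4.0
ee_pos: [0.4829, 0.0446, 0.0727]
tcp_rot: [-180.0, -0.1, -177.5]
wrist_force: [-5.0, -0.6, 3.5]
opening: 0.0002
grasp_force: 2.7
```

Emit:
apply_moves --motion '[{"jaw":-1,"xyz":[-1,0,0],"twist":0},{"jaw":-1,"xyz":[-1.5,0,0],"twist":0},{"jaw":-1,"xyz":[-1.5,0,0],"twist":0}]'

```text
time: 4.38
ee_pos: [0.4831, 0.0446, 0.0727]
tcp_rot: [-180.0, -0.2, -177.5]
wrist_force: [-12.5, -1.0, 9.7]
opening: -0.0005
grasp_force: 6.4
```

```bash
python3 -c "
from h import *
go(-75,70,56)
o=sensors.get_obs();print(o['wrist_force'],o['torque'])
im,w=cloud('scene'); save(im[130:330,260:460],'pics/s3.png',3)"
```

```text
t 4.38 station [-73.2  70.8  72.7] tip z 55.7 rot [-180.    -0.2 -177.5] F(st) [-12.6  -0.4   9.7] op -0.0005
shift [ 1.8 -0.8 -0.3] twist -0.006 q [  5.  -3. -18.  76.   0.   3.]
[-12.521622    -0.97739804   9.72426164] [-0.24977396  2.48571878 -0.04344328]
```

View pics/s3.png

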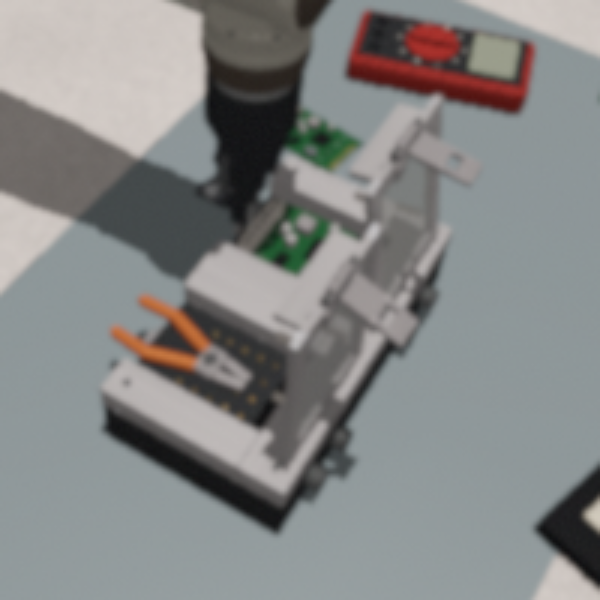

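The force rose to 12 N while the tool moved only 0.2 mm, with the finger face at about station x = -63, so the board is at its stop. In the crop the white row (265,228) is now inside the front face. I retract and go up over the lid.

Emit:
apply_moves --motion '[{"jaw":-1,"xyz":[5,0,0],"twist":0},{"jaw":-1,"xyz":[40,0,0],"twist":0},{"jaw":-1,"xyz":[45,0,-60],"twist":0},{"jaw":-1,"xyz":[45,10,-120],"twist":0},{"jaw":-1,"xyz":[45,20,-180],"twist":0}]'

```text
time: 5.05
ee_pos: [0.439, 0.063, 0.2548]
tcp_rot: [180.0, 0.1, -177.5]
wrist_force: [1.2, 0.4, 0.8]
opening: 0.0001
grasp_force: 0.0
```

Run:
```python
from h import *
go(95,106,285)
im,w=cloud("wrist"); save(im,"pics/w4.png")
im,w=cloud("top"); C=im.astype(int)
m=(C[...,1]>C[...,0]+12)&(C[...,1]>C[...,2]+8)
q=(ray("top",[(u,v) for v in range(150,215) for u in range(285,322) if m[v,u]],.0524)-O)@Rs*1000
print("green",len(q),q.min(0),q.max(0))
```

```text
t 5.05 station [-116.3   91.3  254.8] tip z 237.8 rot [ 1.800e+02  1.000e-01 -1.775e+02] F(st) [1.2 0.3 0.8] op 0.0001
shift [-211.3   16.1  -46.9] twist -0.007 q [ 8. -9. -3. 96.  0.  6.]
green 8 [-1.90039164e-02  3.16900146e+01  5.24000000e+01] [33.26858507 37.70026978 52.4       ]
```

View pics/w4.png

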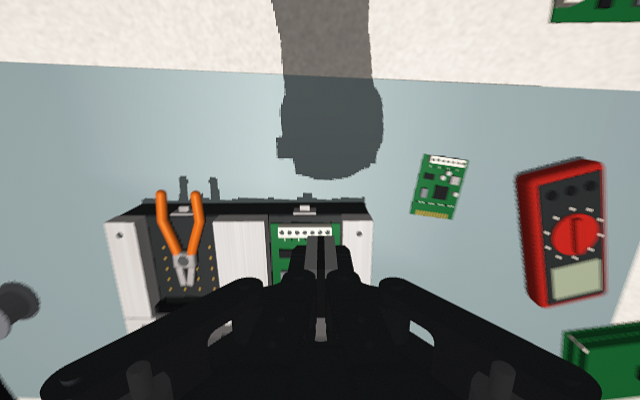

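The wrist view shows the board inside the nest: white row at (305,231), board edge near row 224, front wall edge near row 218. I check these numerically.

Run:
```python
from h import *
im=cv2.imread("pics/w4.png").astype(int)
for u in (290,300,315,330): print(u,[tuple(im[v,u][::-1]) for v in range(208,240,2)])
for u in (235,255,350,362): print(u,[int(im[v,u].mean()) for v in range(200,226)])
f=lambda uv,z:((ray("wrist",uv,z)-O)@Rs*1000).round(1)
for r in (222,224,226): print(r,"z64",f((305,r),.0644),"z52",f((305,r),.0524))
for r in (212,216,220): print(r,f((240,r),.073),f((350,r),.073))
```

```text
290 [(np.int64(19), np.int64(20), np.int64(20)), (np.int64(17), np.int64(19), np.int64(19)), (np.int64(18), np.int64(19), np.int64(20)), (np.int64(32), np.int64(33), np.int64(34)), (np.int64(59), np.int64(61), np.int64(61)), (np.int64(66), np.int64(68), np.int64(68)), (np.int64(66), np.int64(67), np.int64(67)), (np.int64(55), np.int64(60), np.int64(58)), (np.int64(86), np.int64(85), np.int64(77)), (np.int64(114), np.int64(108), np.int64(100)), (np.int64(247), np.int64(248), np.int64(240)), (np.int64(218), np.int64(220), np.int64(204)), (np.int64(90), np.int64(92), np.int64(90)), (np.int64(170), np.int64(170), np.int64(159)), (np.int64(243), np.int64(243), np.int64(234)), (np.int64(118), np.int64(149), np.int64(117))]
300 [(np.int64(233), np.int64(224), np.int64(219)), (np.int64(161), np.int64(154), np.int64(152)), (np.int64(141), np.int64(136), np.int64(132)), (np.int64(153), np.int64(148), np.int64(145)), (np.int64(57), np.int64(59), np.int64(58)), (np.int64(67), np.int64(69), np.int64(69)), (np.int64(68), np.int64(69), np.int64(69)), (np.int64(33), np.int64(39), np.int64(35)), (np.
[... 1892 characters left out ...]
82, 81, 81, 79, 89, 158, 216, 230, 230, 229]
255 [77, 77, 58, 28, 16, 17, 19, 19, 20, 19, 20, 19, 18, 20, 48, 73, 83, 84, 81, 79, 96, 158, 212, 225, 223, 222]
350 [77, 67, 39, 18, 18, 20, 18, 19, 19, 20, 20, 18, 17, 41, 69, 82, 82, 81, 81, 80, 126, 192, 227, 231, 230, 229]
362 [77, 69, 41, 16, 17, 18, 17, 19, 20, 18, 19, 18, 18, 41, 69, 82, 83, 83, 82, 86, 148, 212, 230, 230, 230, 230]
222 z64 [[-62.7  76.1  64.4]] z52 [[-58.1  75.5  52.4]]
224 z64 [[-60.3  76.1  64.4]] z52 [[-55.6  75.4  52.4]]
226 z64 [[-57.9  76.   64.4]] z52 [[-53.1  75.4  52.4]]
212 [[-78.1   6.4  73. ]] [[-77.3 125.7  73. ]]
216 [[-73.5   6.   73. ]] [[-72.7 125.8  73. ]]
220 [[-68.8   5.6  73. ]] [[-68.  125.9  73. ]]
```

Emit:
apply_moves --motion '[{"jaw":-1,"xyz":[0,4,-47],"twist":0},{"jaw":-1,"xyz":[-50,8,-47],"twist":0},{"jaw":-1,"xyz":[-105,12,-47],"twist":0},{"jaw":-1,"xyz":[-160,16,-47],"twist":0},{"jaw":-1,"xyz":[-211,16,-47],"twist":0}]'

```text
time: 5.78
ee_pos: [0.6513, 0.0883, 0.2993]
tcp_rot: [180.0, 0.0, -177.5]
wrist_force: [-0.0, 0.2, 0.3]
opening: 0.0
grasp_force: 0.0
```

Run:
```python
from h import *
go(95,106,200)
im,w=cloud("wrist"); save(im,"pics/w5.png")
```

```text
t 5.78 station [ 96.9 106.1 299.3] tip z 282.3 rot [ 180.     0.  -177.5] F(st) [-0.   0.2  0.3] op 0.0
shift [ 2.  -0.1 82.3] twist -0.006 q [  8.  23.  37. 104.   0.   5.]
```

View pics/w5.png

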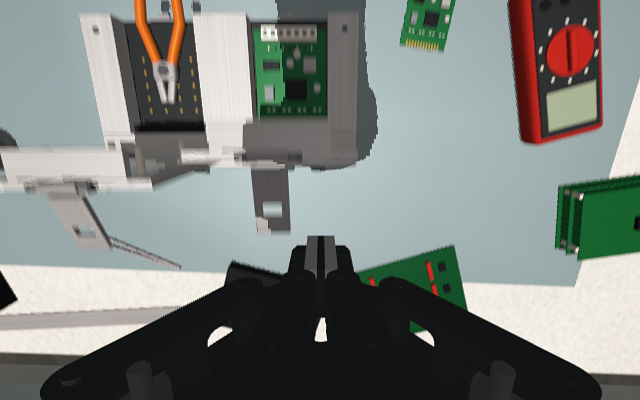

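The board rests home, with its edge about 11 mm inside the front face as it should be. In this view the strap (270,200) stands on the lid's centre line, and the fingers (320,245) are behind the lid and to the left of the strap. I descend and then pull the lid toward the robot.

Emit:
apply_moves --motion '[{"jaw":-1,"xyz":[0,4,30],"twist":0},{"jaw":-1,"xyz":[0,4,60],"twist":0},{"jaw":-1,"xyz":[0,4,80],"twist":0},{"jaw":-1,"xyz":[8,4,80],"twist":0},{"jaw":-1,"xyz":[16,4,80],"twist":0}]'

```text
time: 6.45
ee_pos: [0.6327, 0.0912, 0.2207]
tcp_rot: [180.0, 0.1, -177.5]
wrist_force: [0.3, -0.5, -0.6]
opening: 0.0003
grasp_force: 0.0
```

Emit:
apply_moves --motion '[{"jaw":-1,"xyz":[4,0,0],"twist":0},{"jaw":-1,"xyz":[8,0,0],"twist":0},{"jaw":-1,"xyz":[12,0,0],"twist":0},{"jaw":-1,"xyz":[16,0,0],"twist":0},{"jaw":-1,"xyz":[20,0,0],"twist":0}]'

```text
time: 7.08
ee_pos: [0.613, 0.0903, 0.2197]
tcp_rot: [-180.0, 0.0, -177.5]
wrist_force: [1.5, 0.1, -0.5]
opening: 0.0002
grasp_force: 0.7
```

Run:
```python
from h import *
go(60,110,200)
H=np.array([72,75])
for th in np.arange(1.3,-.01,-.1):
    c,s=np.cos(th),np.sin(th); p=H+132*np.array([-c,s])+6*np.array([s,c]); print(round(th,1),"tcp x",round(p[0]+11,1),"tip z",round(p[1],1))
```

```text
t 7.08 station [ 58.8 110.1 219.7] tip z 202.7 rot [-180.     0.  -177.5] F(st) [ 1.5 -0.  -0.5] op 0.0002
shift [-1.2 -0.1  2.7] twist -0.006 q [ 8. 14. 17. 93. -0.  6.]
1.3 tcp x 53.5 tip z 203.8
1.2 tcp x 40.8 tip z 200.2
1.1 tcp x 28.5 tip z 195.4
1.0 tcp x 16.7 tip z 189.3
0.9 tcp x 5.6 tip z 182.1
0.8 tcp x -4.7 tip z 173.9
0.7 tcp x -14.1 tip z 164.6
0.6 tcp x -22.6 tip z 154.5
0.5 tcp x -30.0 tip z 143.5
0.4 tcp x -36.2 tip z 131.9
0.3 tcp x -41.3 tip z 119.7
0.2 tcp x -45.2 tip z 107.1
0.1 tcp x -47.7 tip z 94.1
-0.0 tcp x -49.0 tip z 81.0
```

Emit:
apply_moves --motion '[{"jaw":-1,"xyz":[5,0,-1],"twist":0},{"jaw":-1,"xyz":[18,0,2.5],"twist":0},{"jaw":-1,"xyz":[30,0,7],"twist":0},{"jaw":-1,"xyz":[42,0,13],"twist":0},{"jaw":-1,"xyz":[53,0,20.5],"twist":0}]'

```text
time: 7.7
ee_pos: [0.5596, 0.088, 0.1995]
tcp_rot: [-180.0, 0.0, -177.5]
wrist_force: [0.0, -0.7, 1.2]
opening: -0.0001
grasp_force: 0.5
```

Emit:
apply_moves --motion '[{"jaw":-1,"xyz":[10,0,8],"twist":0},{"jaw":-1,"xyz":[20,0,17.5],"twist":0},{"jaw":-1,"xyz":[28,0,27.5],"twist":0},{"jaw":-1,"xyz":[36,0,38.5],"twist":0},{"jaw":-1,"xyz":[42,0,50],"twist":0}]'

```text
time: 8.32
ee_pos: [0.5176, 0.0862, 0.1491]
tcp_rot: [180.0, 0.0, -177.5]
wrist_force: [-0.1, -0.8, 0.7]
opening: 0.0
grasp_force: 0.3
```

Run:
```python
from h import *
go(-49,110,81)
```

```text
t 8.32 station [-36.6 110.6 149.1] tip z 132.1 rot [ 180.     0.  -177.5] F(st) [-0.1 -0.8  0.7] op 0.0
shift [12.4 -0.7 51.1] twist -0.006 q [ 9.  1. -5. 84.  0.  7.]
```

Emit:
apply_moves --motion '[{"jaw":-1,"xyz":[5,0,12],"twist":0},{"jaw":-1,"xyz":[9,0,25],"twist":0},{"jaw":-1,"xyz":[11,0,37],"twist":0},{"jaw":-1,"xyz":[12,0,45],"twist":0},{"jaw":-1,"xyz":[12,0,49],"twist":0}]'

```text
time: 8.95
ee_pos: [0.5061, 0.0857, 0.0997]
tcp_rot: [-180.0, -0.0, -177.5]
wrist_force: [-0.4, 0.9, 0.5]
opening: -0.0
grasp_force: 0.2
```

Emit:
apply_moves --motion '[{"jaw":-1,"xyz":[0,0,1],"twist":0},{"jaw":-1,"xyz":[0,0,2],"twist":0},{"jaw":-1,"xyz":[0,0,2.5],"twist":0},{"jaw":-1,"xyz":[0,0,2.5],"twist":0}]'

```text
time: 9.45
ee_pos: [0.5064, 0.0857, 0.0981]
tcp_rot: [180.0, 0.0, -177.5]
wrist_force: [-0.1, 0.4, 1.7]
opening: -0.0002
grasp_force: 0.6
```

Run:
```python
from h import *
go(-49,110,81)
im,w=cloud("scene"); save(im[130:330,260:460],"pics/s6.png",3)
```

```text
t 9.45 station [-47.9 110.7  98.1] tip z 81.1 rot [ 180.     0.  -177.5] F(st) [-0.1  0.4  1.7] op -0.0002
shift [ 1.1 -0.7  0. ] twist -0.006 q [ 10.  -0. -12.  78.  -0.   7.]
```

View pics/s6.png

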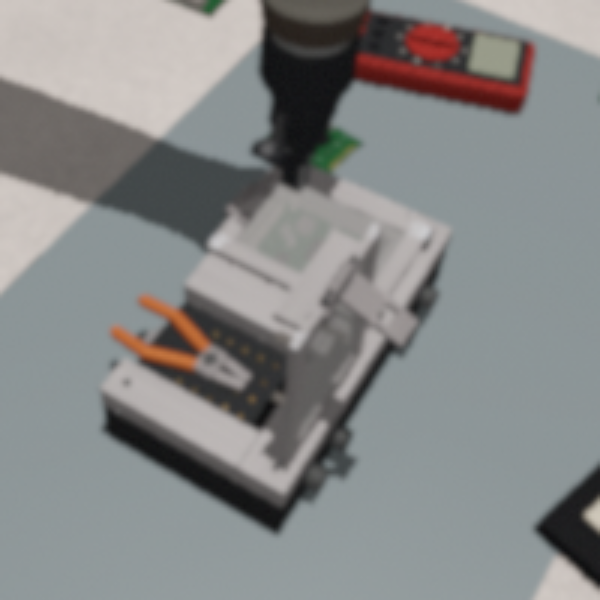

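The lid looks down over the board (300,225) and its strap stands up at (255,195). I press until the force shows it is seated.

Emit:
apply_moves --motion '[{"jaw":-1,"xyz":[0,0,1],"twist":0},{"jaw":-1,"xyz":[0,0,2],"twist":0},{"jaw":-1,"xyz":[0,0,2],"twist":0}]'

```text
time: 9.88
ee_pos: [0.5065, 0.0858, 0.0979]
tcp_rot: [180.0, 0.1, -177.5]
wrist_force: [-5.4, -0.9, 16.4]
opening: -0.0001
grasp_force: 8.1
```

Emit:
apply_moves --motion '[{"jaw":-1,"xyz":[0,0,1],"twist":0},{"jaw":-1,"xyz":[0,0,1.5],"twist":0},{"jaw":-1,"xyz":[0,0,1.5],"twist":0}]'

```text
time: 10.25
ee_pos: [0.5065, 0.0858, 0.0977]
tcp_rot: [180.0, 0.2, -177.5]
wrist_force: [-11.2, -2.1, 26.9]
opening: -0.0001
grasp_force: 13.5
```

Emit:
apply_moves --motion '[{"jaw":-1,"xyz":[0,0,-45],"twist":0},{"jaw":-1,"xyz":[-10,0,-85],"twist":0},{"jaw":-1,"xyz":[-33,-5,-90],"twist":0},{"jaw":-1,"xyz":[-33,-40,-90],"twist":0},{"jaw":-1,"xyz":[-33,-40,-90],"twist":0}]'

```text
time: 10.88
ee_pos: [0.5411, 0.0458, 0.1841]
tcp_rot: [-180.0, -0.0, -177.6]
wrist_force: [-0.4, -0.1, -0.7]
opening: -0.0002
grasp_force: 0.0
```

Run:
```python
from h import *
go(-15,70,112)
im,w=cloud("wrist"); save(im,"pics/w7.png")
```

```text
t 10.88 station [-15.2  69.1 184.1] tip z 167.1 rot [-180.    -0.  -177.6] F(st) [-0.4 -0.1 -0.7] op -0.0002
shift [-0.3  0.9 55.1] twist -0.008 q [ 5.  3.  1. 88. -0.  2.]
```

View pics/w7.png

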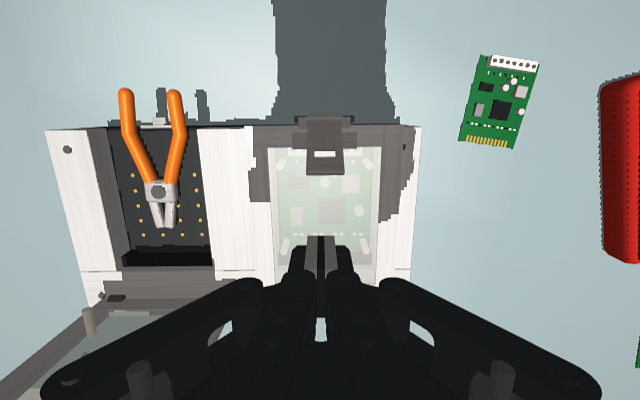

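The lid is shut and the strap (325,145) stands up leaning back, with the fingers (320,240) behind it. I descend and swing it over.

Run:
```python
import numpy as np
for f in (3.6,3.4,3.2,3,2.8,2.6,2.4,2.2,2,1.8,1.6):
    s,c=np.sin(f),np.cos(f); print(f,"tcp x",round(-81.5-40*s-2*c+11,1),"tip z",round(79-40*c+2*s,1))
```

```text
3.6 tcp x -51.0 tip z 114.0
3.4 tcp x -58.3 tip z 117.2
3.2 tcp x -66.2 tip z 118.8
3 tcp x -74.2 tip z 118.9
2.8 tcp x -82.0 tip z 117.4
2.6 tcp x -89.4 tip z 114.3
2.4 tcp x -96.0 tip z 109.8
2.2 tcp x -101.7 tip z 104.2
2 tcp x -106.0 tip z 97.5
1.8 tcp x -109.0 tip z 90.0
1.6 tcp x -110.4 tip z 82.2
```

Emit:
apply_moves --motion '[{"jaw":-1,"xyz":[0,1,30],"twist":0},{"jaw":-1,"xyz":[0,1,53],"twist":0},{"jaw":-1,"xyz":[15,1,53],"twist":0},{"jaw":-1,"xyz":[30,1,51],"twist":0},{"jaw":-1,"xyz":[42,1,49],"twist":0}]'

```text
time: 11.55
ee_pos: [0.4982, 0.0465, 0.1369]
tcp_rot: [180.0, 0.1, -177.5]
wrist_force: [-0.1, 0.5, 0.1]
opening: 0.0003
grasp_force: 0.2
```

Run:
```python
from h import *
go(-68,70,119)
```

```text
t 11.55 station [-58.   72.  136.9] tip z 119.9 rot [ 1.800e+02  1.000e-01 -1.775e+02] F(st) [-0.   0.5  0.1] op 0.0003
shift [10.  -2.1  0.9] twist -0.006 q [  5.  -3. -10.  83.   0.   3.]
```

Emit:
apply_moves --motion '[{"jaw":-1,"xyz":[16,-2,1],"twist":0},{"jaw":-1,"xyz":[31,-2,5.5],"twist":0},{"jaw":-1,"xyz":[43,-2,15.5],"twist":0},{"jaw":-1,"xyz":[49,-2,25],"twist":0},{"jaw":-1,"xyz":[52.5,-2,38],"twist":0}]'

```text
time: 12.18
ee_pos: [0.4466, 0.0422, 0.0975]
tcp_rot: [180.0, 0.1, -177.5]
wrist_force: [0.4, -0.1, 1.0]
opening: -0.0003
grasp_force: 0.4
```

Emit:
apply_moves --motion '[{"jaw":-1,"xyz":[2,0,10],"twist":0},{"jaw":-1,"xyz":[3,0,20],"twist":0},{"jaw":-1,"xyz":[3,0,30],"twist":0},{"jaw":-1,"xyz":[3,0,40],"twist":0},{"jaw":-1,"xyz":[3,0,48],"twist":0}]'

```text
time: 12.8
ee_pos: [0.4435, 0.042, 0.0485]
tcp_rot: [180.0, -0.0, -177.5]
wrist_force: [-0.0, -0.1, -0.2]
opening: 0.0001
grasp_force: 0.1
```

Run:
```python
from h import *
go(-94.5,70,34)
```

```text
t 12.8 station [-112.9   70.1   48.5] tip z 31.5 rot [ 180.    -0.  -177.5] F(st) [-0.  -0.1 -0.2] op 0.0001
shift [-18.4  -0.   -2.5] twist -0.006 q [  5.  -8. -25.  73.   0.   3.]
```

Emit:
apply_moves --motion '[{"jaw":-1,"xyz":[-7,0,0],"twist":0},{"jaw":-1,"xyz":[-12,0,0],"twist":0},{"jaw":-1,"xyz":[-15,0,0],"twist":0},{"jaw":-1,"xyz":[-17,0,0],"twist":0},{"jaw":-1,"xyz":[-17,0,0],"twist":0}]'

```text
time: 13.42
ee_pos: [0.4607, 0.0427, 0.0494]
tcp_rot: [-180.0, 0.0, -177.5]
wrist_force: [-0.2, 0.4, 0.1]
opening: 0.0
grasp_force: 0.0
```

Emit:
apply_moves --motion '[{"jaw":-1,"xyz":[-1,0,0],"twist":0},{"jaw":-1,"xyz":[-2,0,0],"twist":0},{"jaw":-1,"xyz":[-3,0,0],"twist":0},{"jaw":-1,"xyz":[-3,0,0],"twist":0}]'

```text
time: 13.92
ee_pos: [0.4611, 0.0427, 0.0487]
tcp_rot: [180.0, -0.3, -177.5]
wrist_force: [-12.5, -0.1, 4.8]
opening: 0.0003
grasp_force: 0.0
```

Contact came at the finger face position expected for a flat strap (-84 mm against -83.5). I back off and check numerically, since my picture allowance is used up.

Emit:
apply_moves --motion '[{"jaw":-1,"xyz":[15,0,0],"twist":0},{"jaw":-1,"xyz":[50,0,0],"twist":0},{"jaw":-1,"xyz":[70,0,-50],"twist":0},{"jaw":-1,"xyz":[70,0,-100],"twist":0},{"jaw":-1,"xyz":[70,0,-100],"twist":0}]'

```text
time: 14.55
ee_pos: [0.395, 0.04, 0.1533]
tcp_rot: [180.0, 0.4, -177.5]
wrist_force: [0.3, -0.2, -0.3]
opening: 0.0001
grasp_force: 0.0
```

Run:
```python
from h import *
go(0,70,100)
T0=np.load("top.npz")["w"]
for n in ("wrist","scene","top"):
    im,w=cloud(n); s=((w-O)@Rs*1000).reshape(-1,3)
    s=s[np.isfinite(s[:,0])]
    m=(abs(s[:,1]-70)<10)&(s[:,0]<-79)&(s[:,0]>-150)&(s[:,2]>12)&(s[:,2]<150)
    print(n,"front pts",m.sum(), np.percentile(s[m],[0,5,50,95,100],axis=0).round(1).tolist() if m.sum() else "")
    m=(abs(s[:,1]-70)<50)&(abs(s[:,0]+20)<45); k=s[m]; 
    if m.sum(): print("  lid top z pct",np.percentile(k[:,2],[5,50,95]).round(1)); A=np.c_[k[:,0],k[:,1],np.ones(len(k))]; g=abs(k[:,2]-81)<8; print("  slope x,y",np.linalg.lstsq(A[g],k[g,2],rcond=None)[0][:2].round(3),g.sum())
    if n=="top":
        # idle side change
        s0=(T0-O)@Rs*1000; s1=(w-O)@Rs*1000
        mm=(s0[...,1]<0)&(s0[...,1]>-180)&(abs(s0[...,0])<180); print("idle median |dz|",np.nanmedian(abs(s1-s0)[mm][:,2]),"pct95",np.nanpercentile(abs(s1-s0)[mm][:,2],[90,95,98]))
```

```text
t 14.55 station [-161.4   70.5  153.3] tip z 136.3 rot [ 180.     0.4 -177.5] F(st) [ 0.3 -0.2 -0.3] op 0.0001
shift [-161.2    0.5   37.5] twist -0.006 q [  6. -17. -21.  86.  -0.   3.]
wrist front pts 5 [[-79.6, 69.1, 81.6], [-79.6, 69.4, 81.6], [-79.5, 72.9, 82.1], [-79.1, 74.3, 82.2], [-79.1, 74.4, 82.2]]
  lid top z pct [78.5 79.6 80.5]
  slope x,y [-0.128 -0.014] 96
scene front pts 11 [[-149.9, 62.8, 79.0], [-149.9, 63.9, 79.8], [-148.9, 68.7, 139.0], [-79.5, 74.5, 147.1], [-79.1, 74.7, 148.8]]
  lid top z pct [76.4 78.5 81.1]
  slope x,y [-0.01  -0.002] 943
top front pts 0 
  lid top z pct [75.8 81.1 86.8]
  slope x,y [-0.003  0.001] 734
idle median |dz| 3.3298138945376934 pct95 [ 8.08164711  9.77864065 11.82529874]
```

Emit:
apply_moves --motion '[{"jaw":-1,"xyz":[0,0,-50],"twist":0},{"jaw":-1,"xyz":[-60,0,-50],"twist":0},{"jaw":-1,"xyz":[-120,0,-50],"twist":0},{"jaw":-1,"xyz":[-150,0,-50],"twist":0},{"jaw":-1,"xyz":[-150,0,-50],"twist":0}]'

```text
time: 15.32
ee_pos: [0.5441, 0.0462, 0.1964]
tcp_rot: [-180.0, -0.2, -177.5]
wrist_force: [-0.7, -0.3, -0.4]
opening: -0.0001
grasp_force: 0.0
```

Run:
```python
from h import *
im,w=cloud("wrist"); s=(w-O)@Rs*1000
for y0 in (70,58,50):
    m=(abs(s[...,1]-y0)<(3 if y0!=70 else 10))&(s[...,0]<-60)&(s[...,0]>-150)
    k=s[m]; k=k[np.argsort(-k[:,0])]
    print(y0,len(k))
    for a in range(-150,-60,4):
        g=(k[:,0]>=a)&(k[:,0]<a+4)
        if g.sum(): print((a,round(float(np.median(k[g,2])),1),round(float(k[g,2].max()),1)),end=" ")
    print()
```

```text
70 2234
(-150, 0.2, 1.6) (-146, 0.0, 1.9) (-142, 0.2, 1.7) (-138, 0.1, 2.0) (-134, 0.3, 1.9) (-130, 0.2, 2.3) (-126, 0.1, 1.7) (-122, 0.2, 2.3) (-118, 0.1, 1.8) (-114, 0.1, 1.5) (-110, 0.1, 1.9) (-106, 0.2, 2.0) (-102, 0.0, 1.5) (-98, 0.4, 2.3) (-94, 0.1, 2.4) (-90, 0.2, 1.9) (-86, 80.5, 82.9) (-82, 81.6, 83.8) (-78, 80.0, 82.6) (-74, 79.9, 83.0) (-70, 80.1, 83.7) (-66, 79.9, 83.6) (-62, 79.9, 84.1) 
58 662
(-150, 0.3, 1.7) (-146, 0.0, 2.0) (-142, 0.1, 1.3) (-138, 0.2, 2.4) (-134, -0.3, 1.6) (-130, 0.3, 1.9) (-126, 0.2, 1.8) (-122, 0.2, 1.4) (-118, -0.1, 1.3) (-114, -0.3, 1.2) (-110, -0.3, 1.8) (-106, 0.1, 1.5) (-102, -0.2, 1.6) (-98, 0.3, 1.5) (-94, 0.0, 1.4) (-90, 0.2, 1.6) (-86, 0.5, 80.4) (-82, 81.8, 83.5) (-78, 82.0, 83.8) (-74, 80.0, 83.0) (-70, 82.5, 83.8) (-66, 82.3, 84.4) (-62, 82.2, 84.1) 
50 606
(-150, 0.3, 1.3) (-146, 0.0, 1.3) (-142, 0.0, 1.4) (-138, 0.1, 2.1) (-134, -0.2, 2.2) (-130, 0.1, 1.5) (-126, 0.3, 2.1) (-122, 0.3, 1.5) (-118, -0.0, 1.2) (-114, 0.2, 1.8) (-110, 0.2, 2.3) (-106, -0.1, 1.3) (-102, 0.2, 1.3) (-98, 0.2, 1.7) (-94, -0.0, 1.7) (-90, 0.1, 1.9) (-86, 0.6, 79.5) (-82, 79.8, 81.1) (-78, 79.5, 81.7) (-74, 79.9, 83.3) (-70, 81.8, 83.9) (-66, 81.8, 83.6) (-62, 80.9, 82.7)
```

```bash
python3 -c "
from workcell import bot
print(bot.job_done())"
```

```text
the job is handed in; nothing more can be done
None
```

I handed the job in at about 15 s of the 61 s limit: board home in the left nest, lid shut, and hasp flat over its catch by force and depth readings. I saw nothing disturbed, though I only measured the idle nest, roughly, before handing in. I viewed 11 pictures against the limit of 10.

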